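Trip the used-cell tip bucket and reset it

TASK

The yellow tip bucket already holds one used battery cell: take more from the sloped rack and set them in it beside the first, one at a time, lowered rather than dropped, until their weight alone trips it and it dumps them all into the tray; weights differ, so how many it takes is not known. Leave the cells that were not needed in the rack, handle no cell once the bucket has tipped, then swing the empty bucket back upright against its stop by the steel counterweight bar and let go, without disturbing the other things on the bench.

Things in the scene. Friction and masses are not known exactly. Their poses are not given: they have to be found in the camera images.
- bucket (a joint): Hinge of the yellow tip bucket, rad: 0 = upright against its stop, grows as it tips towards the tray, 1.85 = fully tipped against the other stop. Lightly damped, over-centre: the empty bucket falls back to 0 by itself below about 0.6 and stays tipped above about 0.9. It trips by itself at about 133 g of cells (two or three cells in all)
- pivot (a point): Centre of the bucket's hinge axle, 150 mm above the bench, fixed to the rig. Its x axis is level and points towards the tray (the side to which the bucket tips), y runs along the axle, z is up. Two aluminium cheek plates stand 97 mm either side, 164 mm tall
- trough (a point): On the yellow bucket, centre of its inner floor, turning with it (upright: 40 mm ahead of the axle towards the tray and 40 mm above it, z up, y along the axle). The trough is 36 mm (x) by 166 mm (y) inside, walls 20 mm high, the tray-side wall leaning outwards. Two 10 mm high ribs at y = -26 and +26 mm divide it into three lanes
- lane_1 (a point): On the bucket, centre of the floor of lane 1 of 3 (counted towards +y, 52 mm apart; axes as trough): room for one standing cell with the fingers at its y sides. A cell standing there shows 30 mm above the walls
- lane_2 (a point): On the bucket, centre of the floor of lane 2 of 3 (counted towards +y, 52 mm apart; axes as trough): room for one standing cell with the fingers at its y sides. A cell standing there shows 30 mm above the walls
- lane_3 (a point): On the bucket, centre of the floor of lane 3 of 3 (counted towards +y, 52 mm apart; axes as trough): room for one standing cell with the fingers at its y sides. A cell standing there shows 30 mm above the walls
- bar (a point): On the bucket, centre of the steel counterweight bar, turning with it: round, 20 mm diameter, parallel to y, 76 mm clear between two side arms, 55 mm from the axle (upright: straight behind the axle and level with it; fully tipped: 53 mm above the axle and 15 mm to its tray side). Can be pinched or pushed from above with under 3 N
- tray (a point): Centre of the inner floor of the grey catch tray, fixed to the rig, 10 mm above the bench; inside 182 mm (x) by 202 mm (y), walls 51 mm high above the floor. Same axes as pivot
- rack: Blue sloped rack, origin under its centre; x level, y along the row, z up. Its face looks towards +x and up: four square sockets, 27.5 mm wide, 18 mm deep, in a row along y at 52 mm pitch. The cells in them lean 0.60 rad (34 degrees) from vertical, tops towards +x, and each shows 32 mm out of its socket
- lightbar (a point): On the rack: middle of the underside of an aluminium light bar, 14 mm wide, that runs along the rack's y above the cells, 200 mm above the bench, on posts at y = -119 and +119 mm. A gripper coming straight down on a cell would hit it; one tilted in line with the cells passes under it
- slot_a (a point): On the rack: where the centre of cell a, which starts in socket 1 of 4 (counted towards +y; the fourth is empty), lies when seated
- slot_b (a point): On the rack: where the centre of cell b, which starts in socket 2 of 4 (counted towards +y; the fourth is empty), lies when seated
- slot_c (a point): On the rack: where the centre of cell c, which starts in socket 3 of 4 (counted towards +y; the fourth is empty), lies when seated
- cell_a_mid (a point): used C-size battery cell, a plain cylinder 26 mm in diameter and 50 mm long, green wrap with a brass band near the top end; its weight is unknown, about 50 to 83 g, different for each cell. The point is at its centre (25 mm from either end); its z axis runs along the cell towards the top (nub) end
- cell_b_mid (a point): used C-size battery cell, a plain cylinder 26 mm in diameter and 50 mm long, red wrap with a brass band near the top end; its weight is unknown, about 50 to 83 g, different for each cell. The point is at its centre (25 mm from either end); its z axis runs along the cell towards the top (nub) end
- cell_c_mid (a point): used C-size battery cell, a plain cylinder 26 mm in diameter and 50 mm long, white wrap with a brass band near the top end; its weight is unknown, about 50 to 83 g, different for each cell. The point is at its centre (25 mm from either end); its z axis runs along the cell towards the top (nub) end
- cell_d_mid (a point): The used C-size battery cell, a plain cylinder 26 mm in diameter and 50 mm long, blue wrap with a brass band near the top end; its weight is unknown, about 50 to 83 g, different for each cell. The point is at its centre (25 mm from either end); its z axis runs along the cell towards the top (nub) end. It starts standing in the bucket, in lane 2
- spool: Bystander: orange spool, 60 mm diameter, 40 mm high, loose; origin under its centre
- driver: Bystander: red-handled screwdriver lying loose; origin near its middle, x along it
- fluxjar: Bystander: amber jar, 50 mm diameter, 55 mm high, loose; origin under its centre

How it is judged:
By the outcome, as a careful person would: the job done as asked, in the order asked, and still so for the second after the job is handed in, with the robot touching nothing.
It also fails if it takes over 72 s, if anything falls off the work surface, if the arm or the gripper's body presses on something with over 40 N, if the wrist force passes 120 N, or if a joint passes its speed limit or range.

ROBOT

A 7-joint arm with a two-finger parallel gripper is mounted at the origin on the work surface. World frame = base frame: x ahead of the robot, y to its left, z up, the work surface at z = 0. Lengths are in m, angles in rad, forces in N, time in s.
With the tool pointing down it reaches from about 0.425 to 0.875 m from the base axis. Payload 8.4 kg.
Tool frame: the origin (TCP) lies midway between the tips of the shut fingers; the grasp point (between the pads) lies 19 mm behind it; z points along the fingers, y is the line along which they close (so a half turn about z gives the same grasp; the last joint's range is limited). The gripper opens to 85 mm and grips with 20 to 120 N. Pads are 22 mm wide; open, the fingers measure 114 mm over their backs; the gripper's body (76 mm by 85 mm) begins 54 mm behind the grasp point. The pads swing forward as they close: fully open they stand 13 mm farther back than shut.
Start: joints at [1.065, 0.333, 0.04, 1.465, -0.013, 1.343, -0.059], TCP at [0.257, -0.597, 0.199] pointing down, gripper open.
Joint ranges: [-2.58, 2.58], [-0.38, 2.09], [-1.3, 1.39], [0.25, 2.4], [-1.5, 4.64], [0.08, 2.09], [-2.65, 2.65]. Speed limits (rad/s): [2.22, 2.22, 2.79, 2.79, 3.14, 3.14, 3.14].

INTERFACE

Orientations are given as a rotation vector (axis times angle).
In Python, from station import robot gives the robot as it stands. Calls block until the motion is done:
- robot.reach(position, orientation): joint-space move of the TCP to a pose.
- robot.move_linear(position, frame=None, max_speed=0.15, guard=None): straight line of the TCP; frame=None keeps the orientation; max_speed is the mean speed in m/s. With guard (N) it stops when the force on the tool has changed by that much, and returns True; else False.
- robot.move_joints(angles): joint-space move.
- robot.open() and robot.gripper_close(): open the fingers fully, or close them until they stop; the grip force is fixed at half the most.
- robot.pause(seconds).
- robot.solve_ik(position, orientation): joint angles nearest the present ones, or None.
- robot.read_state(): the state.
- robot.capture(name): name is "scene" or "side" or "wrist"; returns a dict with "img" (400x640x3 uint8, red, green, blue), "fx", "fy", "cx", "cy" (pixels), "view" (4x4, takes a point from world to camera coordinates). Camera axes: x right, y up, looking along -z (the intrinsics and any distortion apply to the point x, -y, -z); pixel columns grow to the right and rows downward; lengths in m; the calibration is good to about 2 mm. A picture is of the moment at which its call begins. There is no depth.
A pose or a line that the arm cannot do raises robot.MotionError and nothing moves.
- robot.close_job(): hands the job in; it is judged then, once.
The state is a dict: "time_s": time; "qpos": joint angles; "joint_velocities": joint speeds; "effort": joint torques, N m; "tcp_pos": TCP position; "tcp_rot": TCP orientation; "force": force on the tool from outside, world axes, zero at the start; "moment": the same for the moment, N m; "width": finger opening in m; "grasp_force": force on a finger pad.
Only numpy, scipy, OpenCV 4.12 (cv2) and the standard library are available. Lean on these libraries where they do the work, as an engineer would, in place of code of your own. Each camera call takes 0.05 s, during which the arm holds its last target. There are 200 camera calls.

## Working session

There is one attempt and no reset: what is moved stays moved. The work goes in short steps, each a Python script; the robot and the scene stay as the last script left them, time stands still between calls to the robot, and variables do not carry over. Pictures are saved under pics/ and viewed, at most 10 in all, crops included, and the job is handed in when it is done.

```bash
ls; mkdir -p pics
python3 - <<'E'
from station import robot
import cv2,numpy as np,pickle
d={}
for n in("scene","side"):
    c=robot.capture(n);d[n]=c;cv2.imwrite(f"pics/{n}0.png",c["img"][:,:,::-1])
    print(n,{k:(np.round(v,3).tolist() if k=="view" else v) for k,v in c.items() if k!="img"})
pickle.dump(d,open("c0.pkl","wb"));print(robot.read_state())
E
```

```text
pics
scene {'fx': 488.4542931816526, 'fy': 488.4542931816526, 'cx': 314.59084697232265, 'cy': 200.92700316674845, 'view': [[-0.127, 0.992, -0.015, 0.095], [-0.745, -0.085, 0.662, 0.323], [0.655, 0.095, 0.749, -2.001], [0.0, 0.0, 0.0, 1.0]]}
side {'fx': 364.8843411745392, 'fy': 364.8843411745392, 'cx': 322.83185429884327, 'cy': 200.47507564365438, 'view': [[0.992, -0.129, -0.01, -0.56], [0.107, 0.774, 0.624, -0.141], [-0.073, -0.62, 0.782, -1.038], [0.0, 0.0, 0.0, 1.0]]}
{'time_s': 0.1, 'qpos': array([ 1.06479123,  0.33387035,  0.03987191,  1.46621715, -0.01340205,
        1.34333019, -0.05850878]), 'joint_velocities': array([ 0.000623  , -0.00143625, -0.00030426, -0.00169391, -0.00046642,
       -0.00051791, -0.0009189 ]), 'effort': array([ 4.77270631e-03, -6.60019255e+01,  1.37070291e+00, -4.06477225e+01,
        1.71622890e-02,  9.01631109e-03,  3.29035504e-05]), 'tcp_pos': array([ 0.25696925, -0.59651331,  0.19797399]), 'tcp_rot': array([-3.07536395e+00, -6.34270324e-01,  6.50352178e-04]), 'force': array([-0.05549352, -0.1717837 , -0.34939496]), 'moment': array([ 0.0507564 ,  0.05536533, -0.04503537]), 'grasp_force': 0.0, 'width': 0.08529432735296201}
```

View pics/scene0.png

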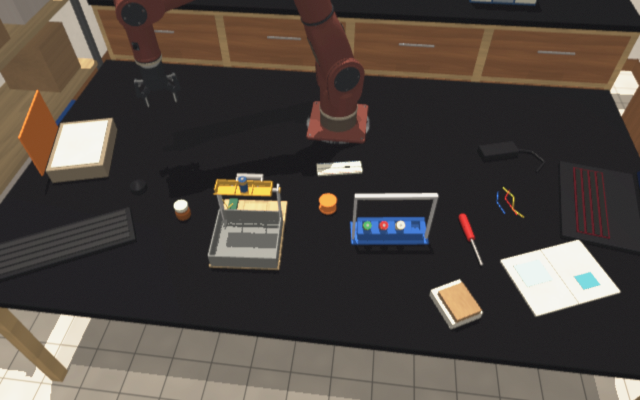

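View pics/side0.png

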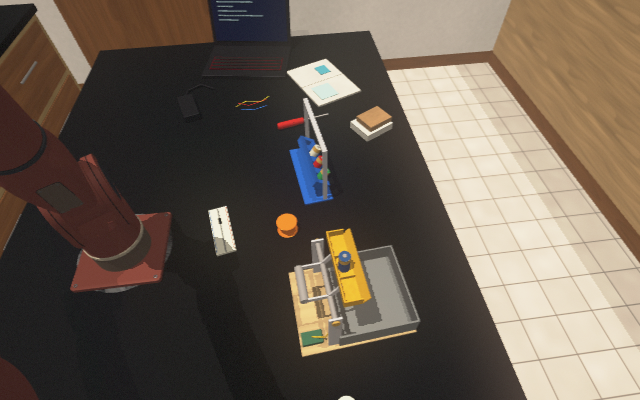

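The scene view shows the rig at about (248,220) with the blue cell at (243,184), and the rack at (392,230) with green, red and white cells at (367/384/401, 226). The spool is at (328,203), the jar at (182,210) and the driver at (470,238). In the side view the rig is at about (355,290) and the rack at about (313,160).

```bash
cat > h.py <<'E'
import numpy as np,cv2,pickle
from scipy.spatial.transform import Rotation as R
def ray(c,p):
    V=np.array(c["view"]);d=np.array([(p[0]-c["cx"])/c["fx"],-(p[1]-c["cy"])/c["fy"],-1.])
    d=V[:3,:3].T@d;return -V[:3,:3].T@V[:3,3],d/np.linalg.norm(d)
def onz(c,p,z):
    o,d=ray(c,p);return o+d*(z-o[2])/d[2]
def tri(cps):
    A=np.zeros((3,3));b=np.zeros(3);rs=[ray(c,p) for c,p in cps]
    for o,d in rs:
        M=np.eye(3)-np.outer(d,d);A+=M;b+=M@o
    x=np.linalg.solve(A,b)
    return x,[float(np.linalg.norm(np.cross(x-o,d))) for o,d in rs]
def proj(c,P):
    q=np.array(c["view"])[:3]@np.r_[P,1];return np.array([c["cx"]-c["fx"]*q[0]/q[2],c["cy"]+c["fy"]*q[1]/q[2]])
def crop(img,x0,y0,x1,y1,s): return cv2.resize(img[y0:y1,x0:x1],None,fx=s,fy=s,interpolation=cv2.INTER_CUBIC)
E
python3 - <<'E'
from h import *
d=pickle.load(open("c0.pkl","rb"));s,t=d["scene"],d["side"]
for n,z,a,b in [("green",.1,(367,226),(323,175)),("red",.1,(384,226),(319,161)),("white",.1,(401,226),(315,150)),("blue",.22,(243,181),(345,256)),("spool",.04,(328,199),(287,222)),("jar",.055,(181,205),None)]:
    print(n,onz(s,a,z).round(3),*( (tri([(s,a),(t,b)])) if b else ()))
a=crop(s["img"],200,170,300,275,4);b=crop(t["img"],280,220,425,360,3)
o=np.zeros((420,850,3),np.uint8);o[:420,:400]=a;o[:420,400:835]=b
o=o[:,:835];o=cv2.resize(o,(800,402));
o2=crop(s["img"],340,180,445,250,4);o3=crop(t["img"],285,95,335,205,3)
cv2.imwrite("pics/rig.png",cv2.cvtColor(np.hstack([a[:,:400],cv2.resize(b[:,:399],(399,420))]),4))
E
```

```text
green [0.61  0.147 0.1  ] [0.58513762 0.14744023 0.06821674] [0.0005021461165541114, 0.0005021461165542361]
red [0.604 0.199 0.1  ] [0.58091613 0.20187327 0.07306984] [0.0014169030381050525, 0.0014169030381050534]
white [0.598 0.251 0.1  ] [0.57409933 0.25500143 0.07171931] [0.000981808689402671, 0.0009818086894028857]
blue [ 0.575 -0.238  0.22 ] [ 0.58396025 -0.23381526  0.23022442] [0.0010588244259667854, 0.001058824425966779]
spool [0.459 0.01  0.04 ] [0.4615196  0.00833933 0.03985625] [0.0021372172532521734, 0.002137217253252334]
jar [ 0.555 -0.476  0.055]
```

View pics/rig.png

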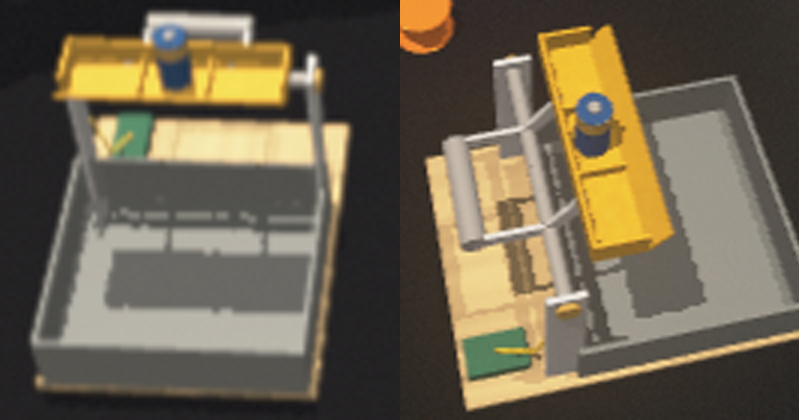

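Upright bucket: in the rig crop the blue cell top is at scene (242.8,178) and side (344.7,254.3). The cheek tops are at side crop (512,62) and (568,295), and the bar is on the robot side. Next are closer wrist views.

```bash
cat >> h.py <<'E'
def Rt(psi,tilt,flip=0):
    Y=np.array([-np.sin(psi),np.cos(psi),0]);X=np.array([np.cos(psi),np.sin(psi),0])
    z=-(np.sin(tilt)*X+np.cos(tilt)*np.array([0,0,1]));y=Y if flip else -Y
    return np.column_stack([np.cross(y,z),y,z])
rv=lambda M:R.from_matrix(M).as_rotvec()
E
python3 - <<'E'
from h import *
from station import robot
d=pickle.load(open("c0.pkl","rb"));s,t=d["scene"],d["side"]
print("blue",tri([(s,(242.75,178)),(t,(344.7,254.3))]))
c=lambda x,y:(280+(x-400)/3,220+y/3)
p,q=onz(t,c(568,297),.164),onz(t,c(512,63),.164);print("cheeks",p,q,np.linalg.norm(p-q))
v=q-p;psi=np.arctan2(-v[0],v[1]);print("yaw",psi, "mid",(p+q)/2)
for n,z in(("barA",(455,140)),("barB",(470,243))):print(n,onz(t,c(*z),.16))
psr=.114
ax=np.array([np.sin(.6)*np.cos(psr),np.sin(.6)*np.sin(psr),np.cos(.6)])
for f in(0,1):
  for nm,P in(("g",[.585,.147,.085]),("w",[.574,.255,.085])):
    for k in(0,.1,.2):
      print(f,nm,k,robot.solve_ik(np.array(P)+ax*k,rv(Rt(psr,.6,f))))
  for k in(0,.15):
      print(f,"bucket",robot.solve_ik(np.array([.58,-.23,.23+k]),rv(Rt(psi,0,f))))
E
```

```text
blue (array([ 0.58209445, -0.23455445,  0.2402727 ]), [4.2616735097572155e-05, 4.261673509744211e-05])
cheeks [ 0.54975475 -0.33711727  0.164     ] [ 0.5344984  -0.14712362  0.164     ] 0.19060520130066938
yaw 0.0801272986899137 mid [ 0.54212658 -0.24212044  0.164     ]
barA [ 0.4842407  -0.20617934  0.16      ]
barB [ 0.48760748 -0.28834028  0.16      ]
0 g 0 [ 0.0303435   0.87982057 -0.5650924   1.08131602  0.22957135  1.8540592
 -1.94085218]
0 g 0.1 [-0.06887486  0.94458553 -0.48613864  0.75386416  0.20849073  2.08216007
 -1.89380861]
0 g 0.2 None
0 w 0 [-0.06224779  0.95000228 -0.68902476  1.00325712  0.25495498  1.87216819
 -2.11351562]
0 w 0.1 [-0.38832137  0.96054107  0.03999543  0.67937836 -0.19316959  2.08203032
 -1.85672399]
0 w 0.2 None
0 bucket [ 0.48059381  0.27841666 -0.21759265  1.47608934  0.06031086  1.39364467
 -1.23017721]
0 bucket [ 0.4748064   0.26766246 -0.2256328   1.18995404  0.05962977  1.69024198
 -1.22660335]
1 g 0 [ 0.10627595  0.92431949 -0.73181345  1.07519554  0.33169483  1.87987609
  1.13220842]
1 g 0.1 [-0.05228295  0.95217642 -0.5337458   0.75196807  0.23891978  2.08721437
  1.23185513]
1 g 0.2 None
1 w 0 [-0.02361986  0.97809925 -0.78573219  0.99994782  0.31900416  1.88719349
  0.9889105 ]
1 w 0.1 [-0.26620391  0.97602275 -0.31491561  0.6635753   0.0385358   2.08858093
  1.17218911]
1 w 0.2 None
1 bucket [ 0.72700148  0.31445583 -0.53494081  1.46255517  0.16047077  1.40828223
  1.83858057]
1 bucket [ 0.68871499  0.29854203 -0.52406214  1.17725868  0.14901795  1.70248571
  1.85466367]
```

Run:
```python
from h import *
from station import robot
d={}
robot.reach(np.array([.54,-.24,.42]),rv(Rt(.08,0,0)))
d["w1"]=robot.capture("wrist");print(robot.read_state()["time_s"])
psr=.114;ax=np.array([np.sin(.6)*np.cos(psr),np.sin(.6)*np.sin(psr),np.cos(.6)])
for P in ([.66,.2,.30],[.64,.2,.27]):
    try:
        q=robot.solve_ik(P,rv(Rt(psr,.45,0)))
        if q is not None:
            robot.move_joints(q);d["w2"]=robot.capture("wrist");print(P);break
    except robot.MotionError as e:print(e)
st=robot.read_state();print(st["time_s"],st["force"],st["qpos"])
pickle.dump(d,open("c1.pkl","wb"))
for k,c in d.items():
    cv2.imwrite(f"pics/{k}.png",c["img"][:,:,::-1]);V=np.array(c["view"]);print(k,c["fx"],-V[:3,:3].T@V[:3,3],V[2,:3])
```

```text
1.9917
[0.64, 0.2, 0.27]
3.8083 [ 0.11713155 -0.05122725  0.49622676] [-0.15729379  0.79523792 -0.40198402  0.72429876  0.13293142  2.08413128
 -1.92607689]
w1 285.4068208521936 [ 0.60597186 -0.23505568  0.59466745] [0.2640922  0.02162069 0.96425508]
w2 285.4068208521936 [0.7756063  0.21433395 0.40036031] [0.65139536 0.07429634 0.75509214]
```

View pics/w1.png

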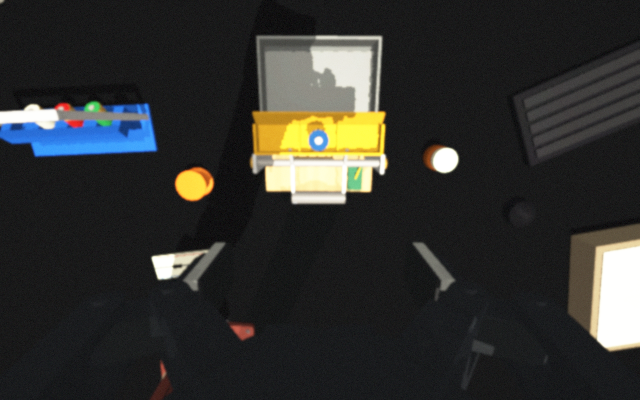

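View pics/w2.png

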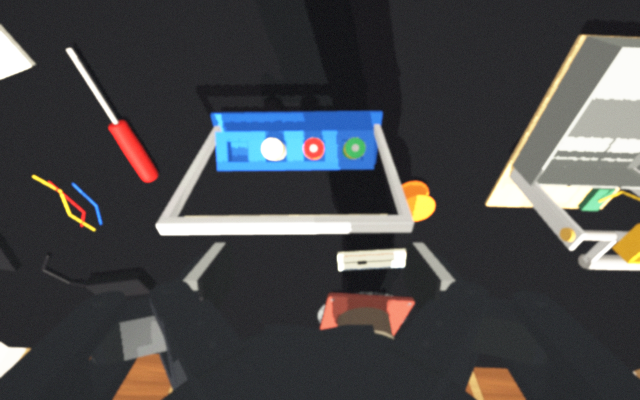

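w1 shows the bucket upright: blue top at (319,141), bar at (293–346,198), axle at about row 162. w2 shows the cell tops at green (355,148), red (314,149), white (273,149), with the light bar spanning (160–412, 226) in front of them from this side.

Run:
```python
from h import *
d=pickle.load(open("c0.pkl","rb"));d.update(pickle.load(open("c1.pkl","rb")))
def blobs(c,box,f):
    x0,y0,x1,y1=box;h=cv2.cvtColor(c["img"],cv2.COLOR_RGB2HSV)[y0:y1,x0:x1].astype(int)
    m=f(h[...,0],h[...,1],h[...,2]).astype(np.uint8)
    n,l,s,ce=cv2.connectedComponentsWithStats(m)
    return [(tuple((s[i,:4]+[x0,y0,0,0]).tolist()),int(s[i,4]),(ce[i]+[x0,y0]).round(1).tolist()) for i in range(1,n) if s[i,4]>6]
G=lambda h,s,v:(abs(h-60)<20)&(s>90)&(v>50)
Rd=lambda h,s,v:((h<8)|(h>172))&(s>120)&(v>60)
W=lambda h,s,v:(s<60)&(v>150)
for k,b in(("w2",(225,130,375,170)),("side",(300,138,335,185)),("scene",(355,215,415,240))):
    for n,f in(("G",G),("R",Rd),("W",W)):print(k,n,blobs(d[k],b,f))
print(proj(d["side"],[.585,.147,.068]))
w1=d["w1"];psi=.08
# rig
pv=lambda p,z:onz(w1,p,z)[:2].round(4)
print("axle ends",pv((253,163),.158),pv((385,163),.158),"blue",pv((319,141),.24))
print("bar",pv((292,198.5),.158),pv((347,198.5),.158))
print("tray",[pv(p,.061) for p in((257,37),(382,37))])
print("tri blue",tri([(w1,(319,141)),(d["scene"],(242.75,178)),(d["side"],(344.7,254.3))]))
print("lb w2",[onz(d["w2"],p,.2) for p in((160,233),(412,233))], "scene",[onz(d["scene"],p,.2) for p in((355,197),(437,197))])
im=cv2.cvtColor(np.vstack([crop(d["w2"]["img"],205,100,400,240,4)]),4)
cv2.imwrite("pics/z.png",np.hstack([im[:,:],])[:600,:780])
cv2.imwrite("pics/zs.png",cv2.cvtColor(np.hstack([crop(d["side"]["img"],285,95,340,205,5),crop(d["scene"]["img"],345,185,445,251,5)[:330].repeat(1,0) if 0 else cv2.copyMakeBorder(crop(d["scene"]["img"],345,185,445,251,5),0,220,0,0,0)]),4))
```

```text
w2 G [((343, 138, 22, 20), 274, [354.2, 147.7])]
w2 R [((305, 138, 18, 21), 236, [313.4, 147.6])]
w2 W [((261, 137, 26, 24), 482, [273.0, 149.1]), ((302, 144, 2, 9), 12, [302.6, 148.2]), ((310, 145, 7, 7), 45, [313.0, 148.0]), ((352, 144, 7, 7), 41, [355.0, 147.2])]
side G [((327, 170, 3, 3), 8, [328.1, 171.1]), ((317, 172, 5, 8), 27, [319.4, 175.4])]
side R [((318, 155, 4, 6), 13, [320.1, 157.1]), ((313, 161, 9, 7), 37, [316.7, 164.3])]
side W [((314, 138, 13, 14), 99, [320.9, 144.9]), ((309, 149, 7, 7), 28, [311.8, 152.6])]
scene G [((363, 222, 8, 8), 43, [366.7, 225.2])]
scene R [((379, 222, 9, 8), 47, [383.1, 225.2])]
scene W [((395, 221, 10, 9), 63, [400.3, 224.5])]
[322.86248683 175.03793175]
axle ends [ 0.5351 -0.1399] [ 0.5511 -0.3418] blue [ 0.5817 -0.2376]
bar [ 0.4834 -0.2026] [ 0.4903 -0.2896]
tray [array([ 0.7322, -0.1216]), array([ 0.7488, -0.3307])]
tri blue (array([ 0.58191592, -0.23572569,  0.240609  ]), [0.0018729996129083586, 0.0011994026083888719, 0.0008864949768277154])
lb w2 [array([0.5377634, 0.3528935, 0.2      ]), array([0.56665564, 0.093048  , 0.2       ])] scene [array([0.58412701, 0.10337948, 0.2       ]), array([0.55655594, 0.34541473, 0.2       ])]
```

View pics/zs.png

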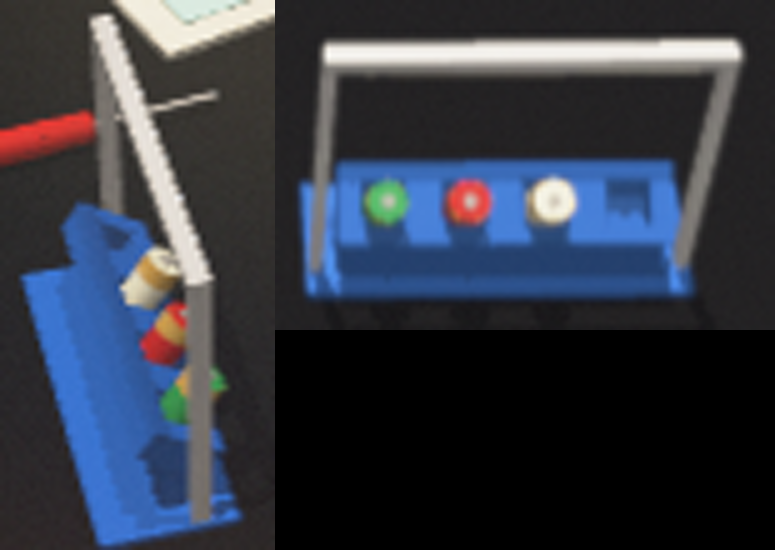

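The side crop shows the white and red tops partly visible: white top at about (175,260), red nub at about (184,313) in crop pixels, and the light bar's lower front edge in the scene at row ~199.4.

Run:
```python
from h import *
d=pickle.load(open("c0.pkl","rb"));d.update(pickle.load(open("c1.pkl","rb")));s,t,w1,w2=[d[k] for k in("scene","side","w1","w2")]
cs=lambda x,y:(285+x/5,95+y/5)
print("red",tri([(w2,(313.3,148)),(t,cs(184,313))]),tri([(s,(383.5,225.3)),(t,cs(184,313))]))
print("white",tri([(w2,(273,149)),(t,cs(176,259))]),tri([(s,(400.4,225)),(t,cs(176,259))]))
print("red w1",tri([(w2,(313.3,148)),(w1,(65,108))]),"green",tri([(w2,(355,147.2)),(w1,(95,106))]))
# constrained: three tops P0+k*.052*u(psi) seen in w2, scene, red/white in side
from scipy.optimize import least_squares
obs=[(w2,0,(355,147.2),1),(w2,1,(313.2,148),1),(w2,2,(273,148.8),1),(s,0,(366.9,225.3),1),(s,1,(383.7,225.3),1),(s,2,(400.3,225),1),(t,1,cs(184,313),1),(t,2,cs(176,259),1)]
P=lambda x,k:x[:3]+.052*k*np.array([-np.sin(x[3]),np.cos(x[3]),0])
f=lambda x:np.concatenate([proj(c,P(x,k))-p for c,k,p,w in obs])
r=least_squares(f,[.6,.147,.09,.11],x_scale=[.01,.01,.01,.1]);print(r.x,r.fun.reshape(-1,2).round(1).tolist())
print("lb front edge w2",[onz(w2,p,.2).round(4) for p in((160,220),(412,220))],"scene",[onz(s,p,.2).round(4) for p in((355.4,199.4),(438,199))])
```

```text
red (array([0.58936883, 0.20018167, 0.08941304]), [0.0006867075382967062, 0.0006867075382966308]) (array([0.59008883, 0.19960713, 0.08839095]), [0.001990763143923896, 0.0019907631439238455])
white (array([0.58800741, 0.2479726 , 0.09359153]), [0.002424575813168735, 0.0024245758131687194]) (array([0.58899439, 0.24938787, 0.09149497]), [0.0014887822559347477, 0.0014887822559347425])
red w1 (array([0.59011944, 0.19850553, 0.08529996]), [0.002471672631958174, 0.002471672631958169]) green (array([0.59738259, 0.14654295, 0.08583632]), [0.002429176505172785, 0.00242917650517275])
[0.59703568 0.1476609  0.08952126 0.12368152] [[0.5, 0.1], [0.6, -0.3], [-0.8, -0.7], [0.3, -0.5], [0.1, -0.6], [0.2, -0.4], [0.6, 0.3], [-1.8, -0.1]]
lb front edge w2 [array([0.5575, 0.3481, 0.2   ]), array([0.5852, 0.0993, 0.2   ])] scene [array([0.5936, 0.1053, 0.2   ]), array([0.5643, 0.348 , 0.2   ])]
```

View pics/w3.png

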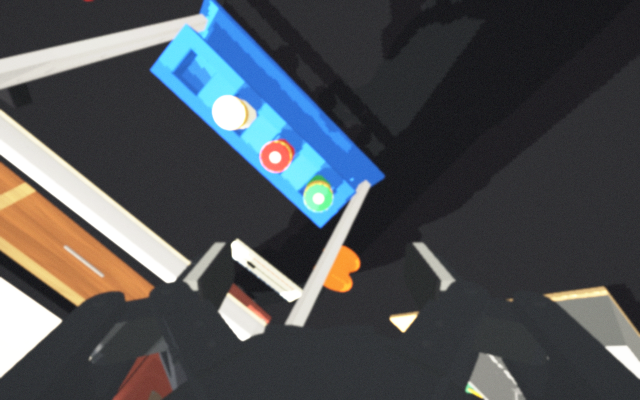

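The predicted nubs match: green (318,198), red (276,157) and white (230,113), all within 1.5 px. The near post would crowd the green cell, so I start with red.

```bash
cat >> h.py <<'E'
PSB=.079;PIV=np.array([.542,-.2405,.15]);BX=np.array([np.cos(PSB),np.sin(PSB),0]);BY=np.array([-np.sin(PSB),np.cos(PSB),0])
TR=PIV+.04*BX+np.array([0,0,.04])
def pick(robot,k):
    M=rv(roll(Rt(PSR,TILT),-.785));T=TOPA+RY*.052*k
    robot.reach(T+.06*AX,M)
    robot.move_linear(T-.022*AX,max_speed=.08)
    robot.gripper_close();s=robot.read_state();print("grip",s["width"],s["grasp_force"],s["tcp_pos"]-(T-.022*AX),s["force"])
    robot.move_linear(T+.04*AX,max_speed=.1)
    robot.reach(np.array([.65,T[1],.26]),rv(roll(Rt(PSR,.4),-.785)))
    s=robot.read_state();print(s["time_s"],s["width"])
def tap(robot,phi):
    robot.reach([.66,-.02,.25],rv(roll(Rt(PSB,0),phi)))
    robot.move_linear([.66,-.02,.042])
    hit=robot.move_linear([.66,-.02,.012],max_speed=.02,guard=2.5)
    s=robot.read_state();print("tap",hit,s["tcp_pos"],s["force"],s["width"],s["time_s"])
    return hit,s["tcp_pos"][2]
E
python3 - <<'E'
from h import *
from station import robot
pick(robot,1)
c=robot.capture("scene");cv2.imwrite("pics/p1.png",cv2.cvtColor(crop(c["img"],200,100,460,290,3),4))
print(tap(robot,-.66))
robot.move_linear([.66,-.02,.2])
c=robot.capture("scene");cv2.imwrite("pics/p1.png",cv2.cvtColor(crop(c["img"],200,90,460,280,3),4))
E
```

```text
grip 3.5181188374136175e-06 0.0 [-9.08859327e-06  3.80949963e-05  4.31882199e-07] [-0.2308418   0.19939238  0.76966855]
8.3167 0.0002455992638716228
tap False [ 0.66010017 -0.01998743  0.01214777] [0.46182332 0.15507981 0.28655321] -7.164008744998086e-05 12.4417
(False, np.float64(0.012147768924867033))
```

View pics/p1.png

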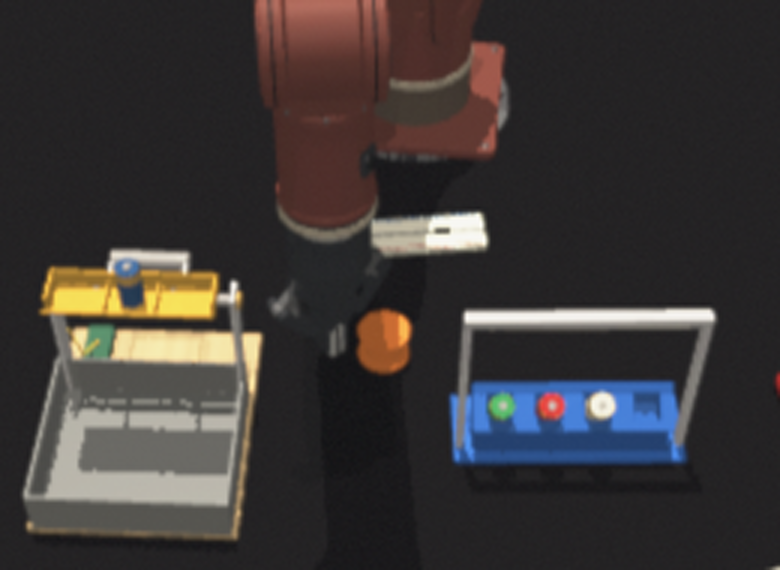

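The gripper closed on nothing (width 0), and the red cell is still seated at crop (551,407). My views all look nearly along the cell axis, so depth is weakly fixed. I need a cross view from here.

Run:
```python
from h import *
from station import robot
d=pickle.load(open("c1.pkl","rb"));w1=d["w1"]
c=robot.capture("wrist");pickle.dump(c,open("c4.pkl","wb"))
ps=[proj(c,TOPA+RY*.052*k) for k in range(3)];print(np.round(ps,1))
print("w1",[proj(w1,TOPA+RY*.052*k).round(1) for k in range(3)])
x,y=np.mean(ps,0).astype(int);x0=int(np.clip(x-60,0,520));y0=int(np.clip(y-50,0,300));print("crop4",x0,y0)
a=crop(c["img"],x0,y0,x0+120,y0+90,6)[:,:720];b=crop(w1["img"],10,85,130,135,6)[:,:720]
cv2.imwrite("pics/z4.png",cv2.cvtColor(cv2.resize(np.vstack([a,b]),(514,600)),4))
```

```text
[[147.5 120.7]
 [ 97.3  87.1]
 [ 43.9  51.5]]
w1 [array([ 92.2, 107.2]), array([ 61.7, 108.5]), array([ 31.2, 109.7])]
crop4 36 36
```

```bash
python3 -c "
import cv2;print(cv2.imread('pics/z4.png').shape)"
```

```text
(600, 514, 3)
```

View pics/z4.png

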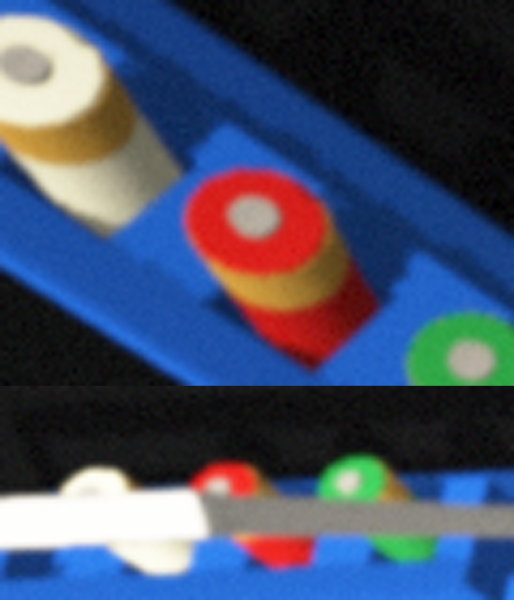

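The cross view puts red's nub at (95.1,86.4) against a predicted (97.3,87.1), so the cell estimate holds within ~2 mm. I'll check the tool geometry against the finger tips seen in w3.

Run:
```python
from h import *
from station import robot
c3=pickle.load(open("c3.pkl","rb"));w1=pickle.load(open("c1.pkl","rb"))["w1"]
for c,T,M in((c3,TOPA+.07*AX,roll(Rt(PSR,TILT),-.785)),(w1,np.array([.54,-.24,.42]),Rt(.08,0))):
    for v in([0,0,0],[0,.0425,-.013],[0,-.0425,-.013],[0,.0425,0],[0,-.0425,0],[0,.0425,-.04]):print(v,proj(c,T+M@np.array(v)).round(1))
s=robot.read_state();print(s["tcp_pos"],R.from_rotvec(s["tcp_rot"]).as_matrix().round(3),s["width"])
c=robot.capture("wrist");T=s["tcp_pos"];print("shut tips expected",proj(c,T))
# re-triangulate tops with cross view
d=pickle.load(open("c0.pkl","rb"));w2=pickle.load(open("c1.pkl","rb"))["w2"];c4=pickle.load(open("c4.pkl","rb"))
f=lambda x,y:(36+x/4.283,36+y/4.283);g=lambda x,y:(10+x/4.283,85+(y-386)/4.283)
for n,k,a,b,e,h in(("G",0,(355,147.2),(318,198),(471,360),(347,482)),("R",1,(313.1,148),(276,157),(253,216),(216,487)),("W",2,(273,148.8),(230.5,112.5),(26,65),None)):
    o=[(w2,a),(c3,b),(c4,f(*e))]+([(w1,g(*h))] if h else [])
    x,r=tri(o);print(n,x.round(4),np.round(r,4),(x-(TOPA+RY*.052*k)).round(4))
cv2.imwrite("pics/w5.png",c["img"][:,:,::-1])
g=cv2.cvtColor(c["img"],cv2.COLOR_RGB2GRAY)
for y in range(200,300,8):print(y,g[y,260:380:8])
```

```text
[0, 0, 0] [319.9 225.6]
[0, 0.0425, -0.013] [389.2 232.9]
[0, -0.0425, -0.013] [250.8 233.3]
[0, 0.0425, 0] [384.5 225.4]
[0, -0.0425, 0] [255.4 225.8]
[0, 0.0425, -0.04] [401.6 252.4]
[0, 0, 0] [318.1 225.6]
[0, 0.0425, -0.013] [388.  233.1]
[0, -0.0425, -0.013] [248.1 233.3]
[0, 0.0425, 0] [383.3 225.5]
[0, -0.0425, 0] [252.8 225.7]
[0, 0.0425, -0.04] [400.3 253.1]
[ 0.65953579 -0.02005183  0.19896255] [[ 0.739  0.674 -0.002]
 [ 0.674 -0.739  0.   ]
 [-0.001 -0.001 -1.   ]] 0.0001927650007455003
shut tips expected [319.69869035 226.79125745]
G [0.5968 0.1485 0.0899] [0.0004 0.0002 0.0001 0.0003] [-0.0002  0.001   0.0011]
R [0.5907 0.1999 0.0901] [0.0003 0.0007 0.0002 0.0002] [-0.0002  0.0008  0.0013]
W [0.5847 0.2504 0.0901] [0.001  0.0011 0.0006] [-0.0001 -0.0004  0.0013]
200 [ 7 10  9  7 12 11  7 14 15 16 21 17 18 15 17]
208 [ 7  7 12  5 10  5 17 17 16 12 18 17 16 17 16]
216 [ 9  8  7  4  6  4 11 18 12 15 19 22 13 16 16]
224 [  4   8   2   7   7  12  13  18  15  20  19  19  25  20 132]
232 [ 6  7  7  1  8 14 62 40 64 36 19 19 21 86 60]
240 [ 3  8  3 12 10 15 81 40 79 63 19 16 78 65 51]
248 [11  8  2 15 19 16 81 33 79 77 14 44 81 56 55]
256 [ 11   6   5  19  15  20  82  30  77  83  15  38  56  55 144]
264 [  9   4  15  18  18  21  49  30  88  30  19  20  53 124  87]
272 [ 17  15  18  23  13  23  19  22  27  19  21  20  66 171 103]
280 [22 16 22 22 18 21 20 18 20 15 15 19 20 22 37]
288 [20 19 22 16 17 22 20 21 16 16 16 20 24 22 16]
296 [22 19 23 22 15 18 18 22  8 19 17 20 18 21 18]
```

Run:
```python
from h import *
w1=pickle.load(open("c1.pkl","rb"))["w1"];c3=pickle.load(open("c3.pkl","rb"))
im=cv2.imread("pics/w5.png",0)
print("col profile rows210-275 at 320",im[210:276:2,320],"\n310",im[210:276:2,309],"\n326",im[210:276:2,327])
T=np.array([.6595,-.02,.199]);M=np.array([[.739,.674,0],[.674,-.739,0],[0,0,-1]])
# camera pose for w5 equals c4 pose
c4=pickle.load(open("c4.pkl","rb"))
for x in(0,.011):
  print(x,[proj(c4,T+M@np.array([x,0,-s])).round(0).tolist() for s in(0,.01,.02,.03)])
M1=Rt(.08,0)
for x in(0,.011):print("open",x,[proj(w1,np.array([.54,-.24,.42])+M1@np.array([x,y,-.013-s])).round(0).tolist() for s in(0,.02) for y in(.0425,.057)])
g=cv2.imread("pics/w1.png",0)
print([g[r,380:470:6].tolist() for r in range(225,275,6)])
```

```text
col profile rows210-275 at 320 [ 5 13 19 19 17 13 17 17 14 21 17 17 18 21 17 12 19 18 19 21 19 16 16 17
 17 16 10 20 19 18 19 15 20] 
310 [12 15 10 14 11  9 16 13 16 20 22 60 81 83 83 81 78 82 80 84 81 81 85 80
 81 80 82 57 19 16 17 10 11] 
326 [15 18 15 18 17 17 16 22 17 15 18 61 80 80 82 83 79 82 81 87 83 85 80 78
 79 82 84 75 36 16 17 17 18]
0 [[320.0, 227.0], [320.0, 233.0], [320.0, 239.0], [320.0, 246.0]]
0.011 [[320.0, 211.0], [320.0, 216.0], [320.0, 221.0], [320.0, 228.0]]
open 0 [[388.0, 233.0], [412.0, 233.0], [397.0, 247.0], [424.0, 247.0]]
open 0.011 [[389.0, 216.0], [413.0, 216.0], [398.0, 228.0], [426.0, 228.0]]
[[26, 26, 24, 21, 25, 27, 27, 24, 26, 27, 26, 23, 30, 26, 21], [25, 29, 20, 25, 22, 25, 26, 22, 26, 24, 27, 26, 22, 27, 25], [22, 26, 29, 24, 22, 26, 25, 24, 24, 24, 28, 21, 23, 24, 29], [24, 17, 22, 29, 25, 25, 101, 90, 26, 25, 28, 25, 24, 25, 28], [23, 25, 26, 24, 25, 24, 50, 123, 86, 26, 25, 29, 27, 27, 24], [24, 26, 24, 26, 24, 21, 19, 87, 119, 60, 23, 21, 24, 27, 21], [24, 25, 23, 24, 25, 19, 20, 23, 115, 121, 45, 23, 28, 28, 27], [26, 23, 24, 23, 24, 23, 22, 20, 22, 115, 110, 32, 28, 27, 24], [30, 26, 28, 28, 25, 22, 21, 25, 21, 40, 116, 111, 27, 23, 24]]
```

Run:
```python
from h import *
from station import robot
robot.move_linear([.66,-.02,.015],max_speed=.25)
print(robot.move_linear([.66,-.02,-.012],max_speed=.02,guard=3));s=robot.read_state();print(s["tcp_pos"],s["force"],s["time_s"])
robot.move_linear([.66,-.02,.06],max_speed=.2)
robot.open();s=robot.read_state();print(s["width"],s["time_s"])
robot.gripper_close();s=robot.read_state();print(s["width"],s["time_s"])
robot.open();print(robot.read_state()["width"])
```

```text
False
[ 0.66009283 -0.01998769 -0.01186151] [-0.50616091 -0.60125376  0.66506616] 16.3833
0.08535532835992367 17.675
0.00013575083733651945 18.4417
0.08577869154939487
```

No contact at TCP z = −12 mm, so the real finger tips are short of the stated TCP. I'll measure that offset by touch.

Run:
```python
from h import *
from station import robot
robot.gripper_close()
robot.move_linear([.66,-.02,-.010],max_speed=.2)
print(robot.move_linear([.66,-.02,-.05],max_speed=.025,guard=3));s=robot.read_state();print(s["tcp_pos"],s["force"],s["time_s"])
c=robot.capture("side");cv2.imwrite("pics/touch.png",cv2.cvtColor(crop(c["img"],270,140,430,260,5),4))
print(proj(c,s["tcp_pos"]), robot.read_state()["force"])
```

```text
True
[ 0.65986217 -0.02000491 -0.0322795 ] [-2.62605152 -0.52388534  7.53693891] 21.4333
[354.99514456 235.62346196] [-1.2705026   0.70479148  6.68498786]
```

Contact at TCP z ≈ −31.5 mm: the tips are 31.5 mm short of the reported TCP, so I'll apply that offset and redo the pick.

```bash
cat >> h.py <<'E'
OFF=.0315;TOPA=np.array([.597,.1481,.0898])
def pick(robot,k):
    M=rv(roll(Rt(PSR,TILT),-.785));T=TOPA+RY*.052*k
    robot.reach(T+(.05-OFF)*AX,M)
    robot.move_linear(T-(.022+OFF)*AX,max_speed=.1)
    robot.gripper_close();s=robot.read_state();print("grip",s["width"],s["grasp_force"],s["force"],s["time_s"])
    if abs(s["width"]-.026)>.004: raise SystemExit("no grip")
    robot.move_linear(T+(.03-OFF)*AX,max_speed=.12)
    robot.reach(np.array([.65,T[1],.25]),rv(roll(Rt(PSR,.4),-.785)))
    s=robot.read_state();print(s["time_s"],s["width"])
def tap(robot,phi):
    robot.reach([.66,-.02,.23],rv(roll(Rt(PSB,0),phi)))
    robot.move_linear([.66,-.02,.006],max_speed=.2)
    hit=robot.move_linear([.66,-.02,-.014],max_speed=.015,guard=2)
    s=robot.read_state();print("tap",hit,s["tcp_pos"],s["force"],s["width"],s["time_s"])
    return hit,s["tcp_pos"][2]
E
python3 - <<'E'
from h import *
from station import robot
robot.move_linear([.66,-.02,.2],max_speed=.25);robot.open()
robot.reach([.65,.15,.25],rv(roll(Rt(PSR,.4),-.785)))
pick(robot,1)
print(tap(robot,-.66))
robot.move_linear([.66,-.02,.26],max_speed=.25);print(robot.read_state()["time_s"])
E
```

```text
grip 0.02381564145002049 58.82892608642578 [ 0.71540586 -0.29416008  2.26655395] 26.2417
27.5583 0.023904353998096293
tap True [ 0.65991168 -0.02009806 -0.0042121 ] [-0.90290907  0.18387801  6.31022783] 0.023871174513208138 30.4833
(True, np.float64(-0.004212098260311999))
31.6917
```

```bash
cat >> h.py <<'E'
TR=TR+np.array([0,.0005,0])
def place(robot,dy,phi,z):
    P=TR+dy*BY;M=rv(roll(Rt(PSB,0),phi))
    robot.reach([P[0],P[1],.29],M)
    robot.move_linear([P[0],P[1],.200],max_speed=.15)
    robot.move_linear([P[0],P[1],z],max_speed=.03)
    s=robot.read_state();print("down",s["tcp_pos"],s["force"],s["time_s"])
    robot.open();robot.move_linear([P[0],P[1],.29],max_speed=.2)
    s=robot.read_state();print("up",s["width"],s["time_s"])
E
python3 - <<'E'
from h import *
from station import robot
robot.move_linear([.66,-.02,.29],max_speed=.25)
place(robot,-.055,-.66,.1875)
d={n:robot.capture(n) for n in("side","scene","wrist")};pickle.dump(d,open("c6.pkl","wb"))
def bl(c,lo,hi,box):
    x0,y0,x1,y1=box;h=cv2.cvtColor(c["img"],cv2.COLOR_RGB2HSV)[y0:y1,x0:x1];m=cv2.inRange(h,lo,hi)
    n,l,s,ce=cv2.connectedComponentsWithStats(m);return [(int(s[i,4]),(ce[i]+[x0,y0]).round(1).tolist()) for i in range(1,n) if s[i,4]>5]
o=pickle.load(open("c0.pkl","rb"))
for n,b in(("side",(280,220,425,360)),("scene",(200,170,300,275))):
  for c in(o[n],d[n]):
    print(n,"yellow",[x for x in bl(c,(20,140,80),(32,255,255),b) if x[0]>40],"blue",bl(c,(105,100,40),(125,255,255),b),"red",bl(c,(0,150,60),(6,255,255),b))
cv2.imwrite("pics/s6.png",cv2.cvtColor(np.vstack([crop(d["side"]["img"],270,210,430,360,4)[:,:640]]),4))
E
```

```text
down [ 0.58615095 -0.29166627  0.18740895] [ 0.07382278 -0.91948643 -0.62402102] 34.3667
up 0.08531637060017438 35.6583
side yellow [(1337, [349.2, 268.5])] blue [(60, [344.4, 256.0])] red []
side yellow [(284, [358.8, 291.7])] blue [(56, [344.5, 256.0])] red [(92, [350.4, 280.2]), (69, [349.1, 291.5])]
scene yellow [(175, [259.7, 190.2]), (172, [228.2, 189.7])] blue [(16, [241.8, 179.2]), (29, [243.5, 188.0])] red []
scene yellow [(48, [234.2, 189.3])] blue [(6, [244.2, 179.0]), (32, [243.5, 188.2])] red [(37, [223.9, 177.7]), (42, [225.9, 187.2])]
```

Run:
```python
from h import *
from station import robot
c=pickle.load(open("c6.pkl","rb"));
robot.reach([.65,.15,.25],rv(roll(Rt(PSR,.4),-.785)))
pick(robot,2)
place(robot,.055,.66,.1878)
d={n:robot.capture(n) for n in("side","scene")};pickle.dump(d,open("c7.pkl","wb"));print(robot.read_state()["time_s"])
cv2.imwrite("pics/s7.png",cv2.cvtColor(np.hstack([crop(d["side"]["img"],280,215,425,360,3),cv2.copyMakeBorder(crop(d["scene"]["img"],200,170,300,275,3),0,120,0,0,0)]),4))
```

```text
grip 0.02385273824844347 58.82117986679077 [1.04414993 0.12950953 2.90004842] 39.7083
41.025 0.023780266257747214
down [ 0.57748601 -0.18203701  0.18774059] [-0.16614826 -0.10848532 -1.16552475] 43.975
up 0.08542942168490462 45.2583
45.3583
```

View pics/s7.png

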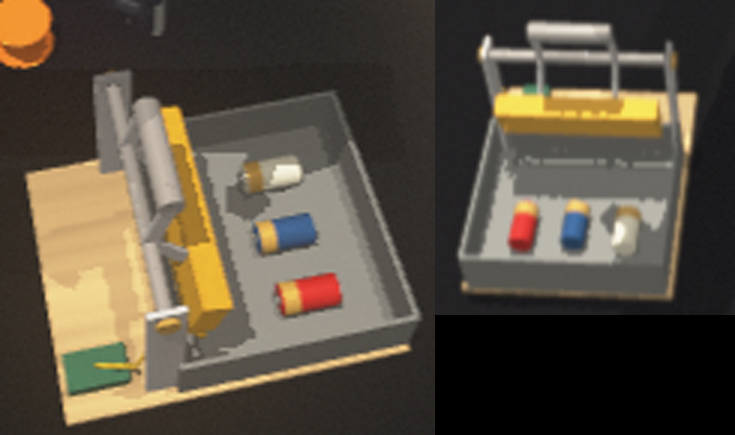

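The bucket has tipped and all three cells (red, blue, white) lie in the tray. The bar is up above the axle, so now I pinch it and swing the bucket back.

```bash
cat > back.py <<'E'
from h import *
from station import robot
M=rv(roll(Rt(PSB,0),-np.pi/2))
def B(th,dz=0): return PIV+.055*(-np.cos(th)*BX+np.array([0,0,np.sin(th)]))+np.array([0,0,dz-.0105-OFF])
robot.reach(B(1.85,.09),M)
print(robot.move_linear(B(1.85),max_speed=.08,guard=6),robot.read_state()["tcp_pos"]-B(1.85))
robot.gripper_close();s=robot.read_state();print(s["width"],s["force"],s["time_s"])
if abs(s["width"]-.02)<.005:
    for th in np.linspace(1.85,.32,9)[1:]:
        robot.move_linear(B(th),max_speed=.08)
        s=robot.read_state();print(round(th,2),s["width"].round(4),s["force"].round(1),s["time_s"])
E
python3 back.py
```

```text
False [ 3.76971059e-04 -5.92405254e-05  5.85111797e-04]
0.017851591169358964 [0.14253462 0.11441182 3.16155075] 49.2083Traceback (most recent call last):
  File "back.py", line 11, in <module>
    s=robot.read_state();print(round(th,2),s["width"].round(4),s["force"].round(1),s["time_s"])
                                           ^^^^^^^^^^^^^^^^
AttributeError: 'float' object has no attribute 'round'
```

Pinched, and the first segment is done. Only the print failed, so I continue the arc.

Run:
```python
src=open("back.py").read().split("robot.reach(")[0];exec(src)
for th in np.linspace(1.85,.32,9)[2:]:
    robot.move_linear(B(th),max_speed=.08)
    s=robot.read_state();print(round(th,2),round(s["width"],4),s["force"].round(1),round(s["time_s"],2))
    if abs(s["width"]-.018)>.003: raise SystemExit("lost")
robot.open();robot.move_linear(B(.32,.08),max_speed=.15);robot.pause(.3)
d={n:robot.capture(n) for n in("side","scene")};pickle.dump(d,open("c8.pkl","wb"));print(robot.read_state()["time_s"])
o=pickle.load(open("c0.pkl","rb"))
x0,y0,x1,y1=280,220,425,360
for n,(x0,y0,x1,y1) in(("side",(280,220,425,360)),("scene",(200,170,300,275))):
  for c in(o,d):
    m=cv2.inRange(cv2.cvtColor(c[n]["img"],cv2.COLOR_RGB2HSV)[y0:y1,x0:x1],(20,140,80),(32,255,255));k=cv2.findNonZero(m)
    print(n,cv2.countNonZero(m),cv2.boundingRect(k))
```

```text
1.47 0.0175 [ 7.2  1.4 11.2] 49.77
1.28 0.0177 [ 6.8  1.6 17.5] 50.06
1.08 0.0171 [9.5 0.2 9.5] 50.34
0.89 0.0176 [11.1 -3.5 -1.7] 50.62
0.7 0.0173 [10.  -0.8 -1.4] 50.91
0.51 0.0174 [10.9  0.8  5. ] 51.19
0.32 0.0175 [13.6 -1.1 -4.1] 51.48
53.225
side 1391 (32, 9, 59, 109)
side 1000 (32, 8, 59, 110)
scene 357 (15, 12, 57, 13)
scene 177 (15, 12, 53, 14)
```

The yellow outlines match the upright ones. I'll retreat, compare everything with the first images, and hand in.

Run:
```python
from h import *
from station import robot
s=robot.read_state();p=s["tcp_pos"]
robot.move_linear([p[0],p[1],.36],max_speed=.2)
robot.move_joints([1.065,.333,.04,1.465,-.013,1.343,-.059])
d={n:robot.capture(n) for n in("side","scene")};o=pickle.load(open("c0.pkl","rb"));print(robot.read_state()["time_s"],robot.read_state()["force"])
for n in d:
    m=(cv2.absdiff(d[n]["img"],o[n]["img"]).max(2)>45).astype(np.uint8)
    k,l,st,ce=cv2.connectedComponentsWithStats(cv2.morphologyEx(m,cv2.MORPH_CLOSE,np.ones((5,5))))
    print(n,[st[i].tolist() for i in range(1,k) if st[i,4]>8])
    x0,y0,x1,y1=(280,220,425,360) if n=="side" else (200,170,300,275)
    for c in(o,d):
        q=cv2.inRange(cv2.cvtColor(c[n]["img"],cv2.COLOR_RGB2HSV)[y0:y1,x0:x1],(20,140,80),(32,255,255));print(cv2.countNonZero(q),cv2.boundingRect(cv2.findNonZero(q)))
```

```text
55.9083 [ 0.35952714 -0.02841694  0.47752803]
side [[309, 144, 14, 25, 223], [337, 251, 18, 22, 283], [364, 267, 16, 12, 145], [370, 286, 16, 13, 145], [372, 306, 22, 14, 194]]
1391 (32, 9, 59, 109)
1651 (32, 9, 59, 109)
scene [[238, 176, 11, 18, 150], [379, 221, 10, 13, 114], [395, 220, 11, 14, 122], [224, 238, 11, 17, 137], [242, 238, 9, 17, 122], [259, 239, 9, 18, 134]]
357 (15, 12, 57, 13)
433 (15, 12, 57, 13)
```

The only changes are the cells: two are gone from the rack, blue is gone from the bucket, and three lie in the tray. The bucket outline is identical to the upright one.

```bash
python3 -c "
from station import robot
print(robot.close_job())"
```

```text
the job is handed in; nothing more can be done
None
```

Job handed in: the red and white cells joined the blue one and their weight tripped the bucket, all three are in the tray, green stays in the rack, the empty bucket is back upright by its bar, and the final images show nothing else on the bench moved; the first grasp closed on air because the finger tips are 31.5 mm short of the stated TCP, which I corrected by touching the bench, and the clock read about 56 s.

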